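Close the polish box and fold down its clip flaps

ROBOT

A 6-joint arm with a two-finger parallel gripper is mounted at the origin on the work surface. World frame = base frame: x ahead of the robot, y to its left, z up, the work surface at z = 0. Lengths are in m, angles in rad, forces in N, time in s.
With the tool pointing down it reaches from about 0.275 to 0.85 m from the base axis. Payload 19 kg.
Tool frame: the origin (TCP) lies on the centre line of the jaws, within the pads' length; the fingertips stand 17 mm ahead of it and the grasp point (between the pads) lies 2 mm behind it; z points along the fingers, y is the direction in which the jaws open and shut (so a half turn about z gives the same grasp; the last joint's range is limited). The gripper opens to 85 mm and grips with 20 to 120 N. Pads are 22 mm wide; open, the fingers measure 114 mm over their backs; the gripper's body (76 mm by 85 mm) begins 54 mm behind the grasp point. The pads swing forward as they close: fully open they stand 13 mm farther back than shut.
Start: joints at [-1.433, 0.15, 1.437, -0, 1.554, -0.134], TCP at [0.154, -0.554, 0.248] pointing down, gripper open.
Joint ranges: [-2.8, 2.8], [-0.68, 2.1], [0.12, 2.68], [-1.39, 4.53], [0.16, 2.79], [-2.81, 2.81]. Speed limits (rad/s): [1.89, 1.89, 2.22, 3.01, 3.01, 3.01].

INTERFACE

Orientations are given as a rotation vector (axis times angle).
In Python, from workcell import arm gives the robot as it stands.
- The arm moves only by the tool step_arm, never from a script. Its argument "motion" is text: rows parted by semicolons, each of 5 numbers parted by spaces: the shift along the world's x, y, z normalised to -1 to 1, where 1 is 25 cm, then the turn about the world's z normalised to -1 to 1, where 1 is pi/2 rad, then the opening, from -1 (shut) to 1 (fully open). In form: x y z twist fingers; .... A call has 1 to 20 rows; each row is the pose to reach, as a shift and turn from the pose commanded when the call began; what a row does not reach only later rows make up. A row lasts 1/12 s, in which the tool goes at most 41.7 mm and 7.16 degrees, less where a joint would pass 70% of its speed; a pose out of reach is approached as far as the arm can. A call with a number of a shift or a turn outside -1 to 1 is refused whole. A call with a gripper value outside its range is refused whole. The fingers move at their own pace and stop on an object; "grip_force" is the grip in N (left out, the last holds). Time passes only in rows, so rows that repeat a pose let the fingers close. It gives the time, the measured TCP pose, the force and the opening at its end, in the units of the state.
- arm.sense(): the state, without advancing time (a new reading comes with each control period).
- arm.grab_frame(name): name is "scene" or "top" or "wrist"; returns a dict with "image" (384x512x3 uint8, blue, green, red), "mtx" (3x3 intrinsics, pixels), "rvec" (rotation vector, rad) and "tvec" (3), from world to camera coordinates, as OpenCV has them. Camera axes: x right, y down, z forward; pixel columns grow to the right and rows downward; lengths in m; the calibration is good to about 2 mm. A picture is of the moment at which its call begins. There is no depth.
- arm.finish_job(): hands the job in, once; it reports no verdict.
The state is a dict: "time": time; "joint_positions": joint angles; "joint_velocities": joint speeds; "tau": joint torques, N m; "ee_pos": TCP position; "eef_rot": TCP orientation; "force": force on the tool from outside, world axes, zero at the start; "torque": the same for the moment, N m; "opening": opening from 0.0 (shut) to 1.0 (fully open).
Only numpy, scipy, OpenCV 4.12 (cv2) and the standard library are available. Lean on these libraries where they do the work, as an engineer would, in place of code of your own. Each camera call takes 0.05 s, during which the arm holds its last target.

TASK

Shut the polish box for the night: set its lid fully down on the box, then fold all four clip flaps on the lid down over the rim until they hang flush along the box's sides. Leave the other things on the trunk where they are, and let go of the box when done.

Things in the scene. Friction and masses are not known exactly. Their poses are not given: they have to be found in the camera images.
- box: Open-topped grey plastic polish box, 150 (its x) x 120 (its y) x 80 mm high outside, walls 4 mm, standing firmly on the trunk (it does not move); a tin and a brush lie inside, below 50 mm. Origin: centre of its underside, z up, x along the long side.
- lid_bar (a point): Centre of the grey bar handle of the loose white lid (0.36 kg with flaps), z up, x along the bar and the lid's long side. Bar 60 (x) x 14 (y) x 32 mm high, standing on the lid's middle; this point is 16 mm above the lid's top face. Seated, with the plate resting on the box rim, it is 101 mm above the box's underside, over the box's centre; the lid fits either way round (half turn).
- lid_foot (a point): Centre of the lid's underside (foot of its plug), 31 mm below lid_bar; same axes. Lid plate 160 (x) x 130 (y) x 5 mm; under it a 10 mm deep plug, 136 x 106 mm (130 x 100 mm at its foot), goes into the box with 3 mm play all round. The lid starts lying on its plug on the trunk.
- flap_xp (a joint): Angle (rad) of the grey clip flap on the lid's +x end: 0 straight up, 1.57 level outward, 3.14 hanging straight down (its stop). Hinge line parallel to that lid edge, at x = +82, y = 0 mm from lid_bar in the lid's x, y and 18.5 mm below lid_bar. Starts raised, leaning outward (0.9 to 1.4); a stiff hinge (0.015 N m, under 1 N at the tip): it stays where it is left.
- flap_xp_tip (a point): Middle of the free edge of the flap on the lid's +x end, 32 mm from its hinge line. The flap is 50 mm wide, 4 mm thick. Lid seated and flap hanging, it stands 5 mm off the box wall, give or take the 3 mm play.
- flap_yp (a joint): Angle (rad) of the grey clip flap on the lid's +y side: 0 straight up, 1.57 level outward, 3.14 hanging straight down (its stop). Hinge line parallel to that lid edge, at x = 0, y = +67 mm from lid_bar in the lid's x, y and 18.5 mm below lid_bar. Starts raised, leaning outward (0.9 to 1.4); a stiff hinge (0.015 N m, under 1 N at the tip): it stays where it is left.
- flap_yp_tip (a point): Middle of the free edge of the flap on the lid's +y side, 32 mm from its hinge line. The flap is 60 mm wide, 4 mm thick. Lid seated and flap hanging, it stands 5 mm off the box wall, give or take the 3 mm play.
- flap_xn (a joint): Angle (rad) of the grey clip flap on the lid's -x end: 0 straight up, 1.57 level outward, 3.14 hanging straight down (its stop). Hinge line parallel to that lid edge, at x = -82, y = 0 mm from lid_bar in the lid's x, y and 18.5 mm below lid_bar. Starts raised, leaning outward (0.9 to 1.4); a stiff hinge (0.015 N m, under 1 N at the tip): it stays where it is left.
- flap_xn_tip (a point): Middle of the free edge of the flap on the lid's -x end, 32 mm from its hinge line. The flap is 50 mm wide, 4 mm thick. Lid seated and flap hanging, it stands 5 mm off the box wall, give or take the 3 mm play.
- flap_yn (a joint): Angle (rad) of the grey clip flap on the lid's -y side: 0 straight up, 1.57 level outward, 3.14 hanging straight down (its stop). Hinge line parallel to that lid edge, at x = 0, y = -67 mm from lid_bar in the lid's x, y and 18.5 mm below lid_bar. Starts raised, leaning outward (0.9 to 1.4); a stiff hinge (0.015 N m, under 1 N at the tip): it stays where it is left.
- flap_yn_tip (a point): Middle of the free edge of the flap on the lid's -y side, 32 mm from its hinge line. The flap is 60 mm wide, 4 mm thick. Lid seated and flap hanging, it stands 5 mm off the box wall, give or take the 3 mm play.
- tin_a: polish tin, 71 mm across, 24 mm high; a bystander lying on the trunk, to be left alone. Origin: centre of its underside.
- tin_b: polish tin, 63 mm across, 22 mm high; a bystander lying on the trunk, to be left alone. Origin: centre of its underside.
- heel_plate: horseshoe-shaped steel heel plate, 53 x 50 x 5 mm; a bystander lying on the trunk, to be left alone. Origin: centre of its underside.
- shoe_horn: black plastic shoe horn, 165 mm long, 5 mm thick; a bystander lying on the trunk, to be left alone. Origin: centre of its underside.
- shoe_brush: wooden shoe brush, 150 x 50 x 42 mm; a bystander lying on the trunk, to be left alone. Origin: centre of its underside.
- hammer: small hammer lying on the trunk, a bystander to be left alone.
- heel_block: black rubber heel block, 77 x 60 x 22 mm; a bystander lying on the trunk, to be left alone. Origin: centre of its underside.

How it is judged:
By the outcome, as a careful person would: the job done as asked, in the order asked, and still so for the second after the job is handed in, with the robot touching nothing.
It also fails if it takes over 53 s, if anything falls off the work surface, if the arm or the gripper's body presses on something with over 40 N, if the wrist force passes 120 N, or if a joint passes its speed limit or range.

## Working session

There is one attempt and no reset: what is moved stays moved. The work goes in short steps, Python scripts to look and compute and a tool call to move; the robot and the scene stay as the last step left them, time stands still between calls to the robot, and variables do not carry over. Pictures are saved under pics/ and viewed, and the job is handed in when it is done.

Besides the shell and the picture viewer there is one more tool, called after "Call:" as name(argument=value, ...) on one line, values as JSON. step_arm: Moves the arm, as the interface text tells. Scaled input: -1 to 1 covers 25 cm each way for a shift and pi/2 rad each way for a turn. Its arguments: {"type":"object","properties":{"motion":{"type":"string"},"grip_force":{"type":"number"}},"required":["motion"]}

```bash
ls; mkdir -p pics
cat > h.py <<'E'
from workcell import arm
import cv2, numpy as np
def grab(name,fn=None):
    f=arm.grab_frame(name)
    if fn: cv2.imwrite('pics/'+fn,f['image'])
    np.savez('/tmp/'+(fn or name)+'.npz',**f)
    return f
def load(fn): return dict(np.load('/tmp/'+fn+'.npz'))
def ray(f,uv):
    R=cv2.Rodrigues(np.array(f['rvec'],float))[0]; t=np.array(f['tvec'],float).reshape(3)
    d=R.T@np.linalg.inv(f['mtx'])@np.array([uv[0],uv[1],1.]); return -R.T@t, d
def plane(f,uv,z):
    c,d=ray(f,uv); return c+d*(z-c[2])/d[2]
def tri(obs):
    A=np.zeros((3,3));b=np.zeros(3)
    rs=[ray(f,uv) for f,uv in obs]
    for c,d in rs:
        d=d/np.linalg.norm(d);P=np.eye(3)-np.outer(d,d);A+=P;b+=P@c
    p=np.linalg.solve(A,b)
    return p,[np.linalg.norm(np.cross(p-c,d/np.linalg.norm(d))) for c,d in rs]
def proj(f,p):
    return cv2.projectPoints(np.array(p,float).reshape(-1,3),np.array(f['rvec'],float),np.array(f['tvec'],float),f['mtx'],None)[0].reshape(-1,2)
E
python3 - <<'E'
from h import *
print(arm.sense())
for n in ['scene','top','wrist']:
    f=grab(n,n+'0.png'); print(n,f['mtx'],ray(f,(256,192)))
E
```

```text
pics
{'time': 0.0, 'joint_positions': array([-1.43301443e+00,  1.50964915e-01,  1.43802808e+00, -5.22030752e-05,
        1.55380671e+00, -1.33988444e-01]), 'joint_velocities': array([-1.32447586e-03,  1.75711820e-05,  2.13975790e-05, -7.41862166e-04,
       -2.18226766e-04,  1.72228068e-03]), 'tau': array([ 3.29382437e-04, -7.13046312e+01, -5.70862126e+01, -4.36217624e-05,
        9.09030583e-03,  3.03525985e-05]), 'ee_pos': array([ 0.15429105, -0.55367163,  0.24768893]), 'eef_rot': array([-3.11143683e+00, -4.25421233e-01,  8.55509387e-05]), 'force': array([ 0.85585728, -0.61762229, -0.29102787]), 'torque': array([-0.01614729,  0.04948772,  0.00712388]), 'opening': 0.9990931589955843}
scene [[439.89636692   0.         250.03761732]
 [  0.         439.89636692 187.48206238]
 [  0.           0.           1.        ]] (array([ 1.38101358, -0.61272638,  1.14809283]), array([-0.54916111,  0.41655041, -0.72470478]))
top [[372.78631879   0.         258.72600095]
 [  0.         372.78631879 187.59966041]
 [  0.           0.           1.        ]] (array([ 0.40214633, -0.00452825,  1.11814446]), array([ 0.09580339, -0.00942828, -0.99545247]))
wrist [[289.75441521   0.         256.99372915]
 [  0.         289.75441521 190.89358294]
 [  0.           0.           1.        ]] (array([ 0.22563175, -0.53396956,  0.37266052]), array([-0.28341144, -0.07336727, -0.95620162]))
```

View pics/scene0.png

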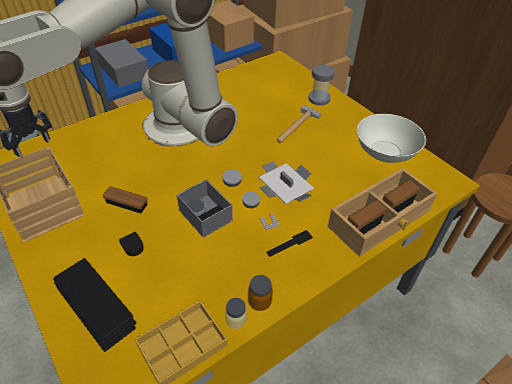

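View pics/top0.png

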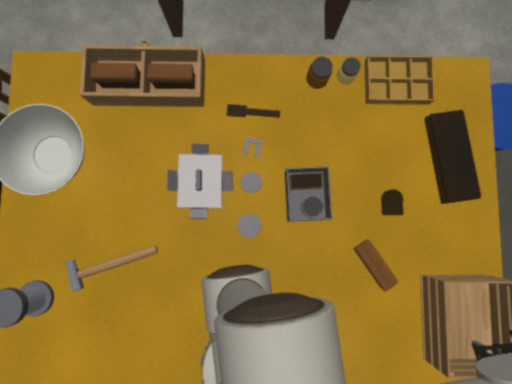

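View pics/wrist0.png

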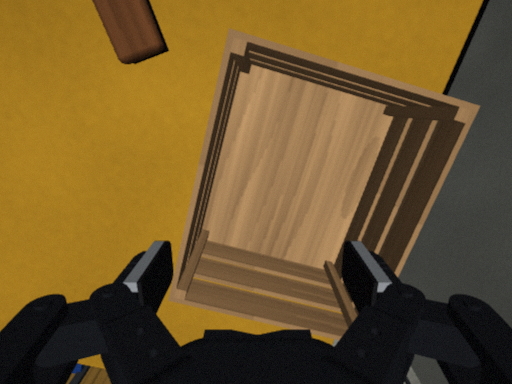

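The scene view shows the box at about (205,207) px and the lid at (287,182) px. In the top view they are at (308,194) and (200,181). I'll zoom in on both.

Run:
```python
from h import *
a=cv2.imread('pics/scene0.png')[145:245,165:325]; b=cv2.imread('pics/top0.png')[130:230,150:345]
cv2.imwrite('pics/s0z.png',cv2.resize(a,None,fx=5,fy=5,interpolation=cv2.INTER_CUBIC))
cv2.imwrite('pics/t0z.png',cv2.resize(b,None,fx=4,fy=4,interpolation=cv2.INTER_CUBIC))
```

```text
(no output)
```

View pics/s0z.png

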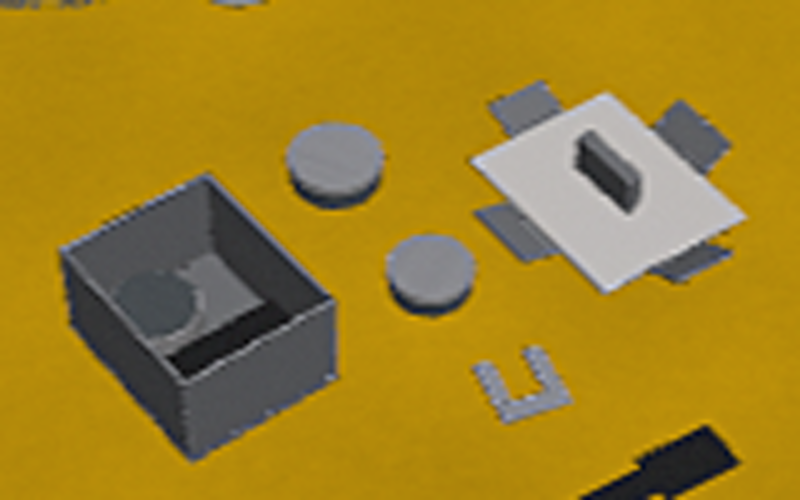

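View pics/t0z.png

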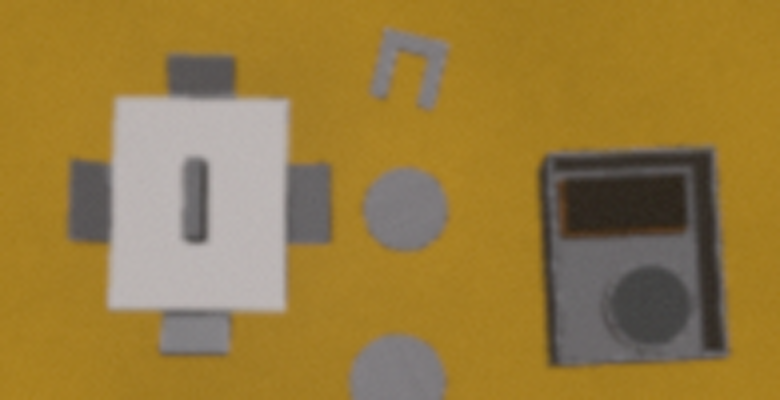

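Run:
```python
from h import *
S=load('scene0.png');T=load('top0.png')
zs=lambda p:((p[0]+.5)/5-.5+165,(p[1]+.5)/5-.5+145)
zt=lambda p:((p[0]+.5)/4-.5+150,(p[1]+.5)/4-.5+130)
# lid corners via white mask
def quad(f,box):
    x0,y0,x1,y1=box; im=f['image'][y0:y1,x0:x1]
    im=cv2.resize(im,None,fx=6,fy=6,interpolation=cv2.INTER_CUBIC).astype(int)
    m=((im.min(2)>150)).astype(np.uint8)
    c=max(cv2.findContours(m,0,cv2.CHAIN_APPROX_NONE)[0],key=cv2.contourArea)
    q=cv2.approxPolyDP(cv2.convexHull(c),12,True).reshape(-1,2)
    return (q+.5)/6-.5+np.array([x0,y0])
qs=quad(S,(255,155,325,210));qt=quad(T,(165,140,240,225));print(qs,qt)
def match(fs,qs,ft,qt,z,name):
    P=[]
    for b in qt:
        g=plane(ft,b,z)
        a=min(qs,key=lambda a:np.linalg.norm(plane(fs,a,z)-g))
        p,e=tri([(fs,a),(ft,b)]);P.append(p);print(name,p.round(4),np.round(e,4),'top@z',plane(ft,b,z).round(4),'scene@z',plane(fs,a,z).round(4))
    P=np.array(P);print(' centre',P.mean(0).round(4));
    for i in range(4):
        d=P[(i+1)%4]-P[i];print('  edge',np.linalg.norm(d).round(4),np.degrees(np.arctan2(d[1],d[0])).round(2))
match(S,qs,T,qt,.015,'lid')
match(S,[zs(p) for p in [(60,248),(210,175),(335,302),(185,380)]],T,[zt(p) for p in [(545,157),(716,148),(728,354),(551,365)]],.08,'box')
for n,a,b in [('bar+x',(628,190),(196,159)),('bar-x',(588,138),(194,240))]:pass
print('tins etc', [plane(T,zt(p),.02).round(3) for p in [(406,208),(397,380),(405,60)]])
print('bar top', [plane(T,zt(p),.047).round(4) for p in [(195,159),(195,241),(195,200)]])
```

```text
[[285.25       163.41666667]
 [313.41666667 187.75      ]
 [286.25       202.75      ]
 [259.08333333 177.08333333]] [[179.41666667 154.75      ]
 [220.91666667 155.08333333]
 [219.75       206.75      ]
 [177.08333333 205.75      ]]
lid [0.6207 0.2181 0.0146] [0.0034 0.0034] top@z [0.6187 0.215  0.015 ] scene@z [0.6221 0.2213 0.015 ]
lid [0.621  0.0938 0.0127] [0.0031 0.0031] top@z [0.6188 0.091  0.015 ] scene@z [0.6238 0.0952 0.015 ]
lid [0.4645 0.093  0.0119] [0.0011 0.0011] top@z [0.4638 0.0919 0.015 ] scene@z [0.4674 0.0921 0.015 ]
lid [0.4655 0.2167 0.017 ] [0.0005 0.0005] top@z [0.4659 0.2176 0.015 ] scene@z [0.4637 0.2176 0.015 ]
 centre [0.5429 0.1554 0.014 ]
  edge 0.1243 -89.88
  edge 0.1565 -179.73
  edge 0.1238 89.53
  edge 0.1552 0.52
box [ 0.5697 -0.0974  0.0752] [0.0015 0.0015] top@z [ 0.5682 -0.0982  0.08  ] scene@z [ 0.5741 -0.0984  0.08  ]
box [ 0.5765 -0.2161  0.0835] [0.0028 0.0028] top@z [ 0.5756 -0.2193  0.08  ] scene@z [ 0.5756 -0.2126  0.08  ]
box [ 0.4311 -0.224   0.0816] [0.0013 0.0013] top@z [ 0.4304 -0.2255  0.08  ] scene@z [ 0.4306 -0.2224  0.08  ]
box [ 0.4225 -0.1022  0.0742] [0.0005 0.0005] top@z [ 0.4221 -0.102   0.08  ] scene@z [ 0.4279 -0.1045  0.08  ]
 centre [ 0.4999 -0.1599  0.0786]
  edge 0.1192 -86.74
  edge 0.1456 -176.9
  edge 0.1224 94.06
  edge 0.1473 1.86
tins etc [array([ 0.539, -0.   ,  0.02 ]), array([0.412, 0.005, 0.02 ]), array([0.65 , 0.001, 0.02 ])]
bar top [array([0.5699, 0.1527, 0.047 ]), array([0.5102, 0.1514, 0.047 ]), array([0.54 , 0.152, 0.047])]
```

The heights come out as they should: lid top at about 14 mm (expected 15) and box rim at about 79 mm (expected 80). I'll move to views of the box and then the lid with the wrist camera.

Call:
step_arm(motion="1 1 0.3 -0.173 0;1 1 0.3 -0.173 0;1 1 0.3 -0.173 0;1 1 0.3 -0.173 0;1 1 0.3 -0.173 0;1 1 0.3 -0.173 0;1 1 0.3 -0.173 0;1 1 0.3 -0.173 0;1 1 0.3 -0.173 0;1 1 0.3 -0.173 0")

```text
time: 0.98
ee_pos: [0.4075, -0.3003, 0.3247]
eef_rot: [3.141, 0.007, 0.004]
force: [0.8, -0.3, -0.1]
opening: 0.498
```

Call:
step_arm(motion="0.46 0.4 0 0 0;0.46 0.4 0 0 0;0.46 0.4 0 0 0;0.46 0.4 0 0 0;0.46 0.4 0 0 0;0.46 0.4 0 0 0")

```text
time: 1.48
ee_pos: [0.5199, -0.2031, 0.3226]
eef_rot: [-3.141, -0.004, 0.002]
force: [0.4, 0.4, 0.2]
opening: 0.501
```

Run:
```python
from h import *
s=arm.sense();print(s['time'],s['ee_pos'],s['eef_rot'],s['force'],s['opening'])
grab('wrist','w1.png')
```

```text
1.4833 [ 0.51988315 -0.2031055   0.322616  ] [-3.14107660e+00 -3.67351677e-03  1.68110693e-03] [0.37952793 0.39117843 0.24235899] 0.5009208643104089
```

View pics/w1.png

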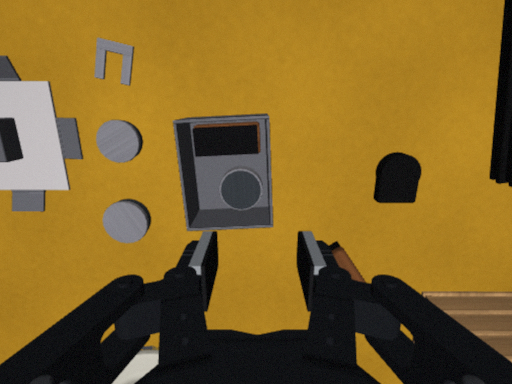

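The wrist view shows the box rim corners at about (175,121), (268,115), (272,229) and (188,231). I'll take a second view from over the middle, then one near the lid.

Call:
step_arm(motion="0 0.8 0 0 0;0 0.8 0 0 0;0 0.8 0 0 0;0 0.8 0 0 0;0 0.8 0 0 0;0 0.8 0 0 0;0 0.8 0 0 0")

```text
time: 2.12
ee_pos: [0.5188, -0.0036, 0.3235]
eef_rot: [3.141, 0.002, 0.001]
force: [0.9, -1.0, -0.1]
opening: 0.501
```

Run:
```python
from h import *
s=arm.sense();print(s['time'],s['ee_pos'],s['eef_rot'],s['joint_velocities'].round(3))
grab('wrist','w2.png')
```

```text
2.1167 [ 0.51882507 -0.00363911  0.3235455 ] [3.14135699e+00 2.10670208e-03 7.66580042e-04] [-0.046  0.011 -0.005 -0.006 -0.001 -0.016]
```

Call:
step_arm(motion="0.05 0.6 0 0 0;0.05 0.6 0 0 0;0.05 0.6 0 0 0;0.05 0.6 0 0 0;0.05 0.6 0 0 0;0.05 0.6 0 0 0;0.05 0.6 0 0 0")

```text
time: 2.75
ee_pos: [0.5321, 0.1444, 0.3231]
eef_rot: [3.141, -0.003, -0.0]
force: [-0.1, -0.2, -0.6]
opening: 0.496
```

Run:
```python
from h import *
s=arm.sense();print(s['time'],s['ee_pos'],s['eef_rot'],s['joint_velocities'].round(3))
grab('wrist','w3.png')
a=cv2.imread('pics/w1.png')[100:245,160:290];b=cv2.imread('pics/w2.png');
cv2.imwrite('pics/w1z.png',cv2.resize(a,None,fx=4,fy=4,interpolation=cv2.INTER_CUBIC))
```

```text
2.75 [0.53214337 0.14435218 0.32310236] [ 3.14112894e+00 -2.55863750e-03 -4.49718876e-04] [-0.011 -0.006  0.004  0.002 -0.001  0.003]
```

View pics/w2.png

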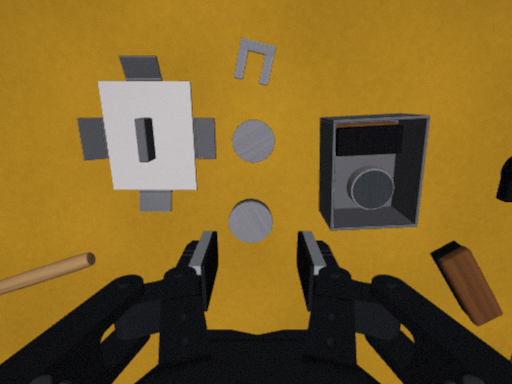

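View pics/w3.png

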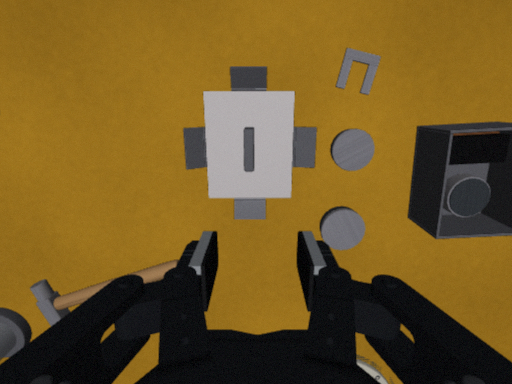

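View pics/w1z.png

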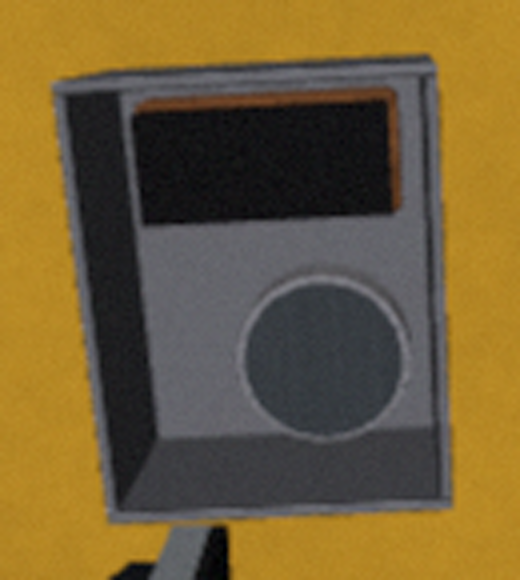

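Run:
```python
from h import *
b=cv2.imread('pics/w2.png');c=cv2.imread('pics/w3.png')
cv2.imwrite('pics/w2z.png',cv2.resize(b[100:245,305:440],None,fx=4,fy=4,interpolation=cv2.INTER_CUBIC))
cv2.imwrite('pics/w3z.png',cv2.resize(c[60:225,175:325],None,fx=3.5,fy=3.5,interpolation=cv2.INTER_CUBIC))
```

```text
(no output)
```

View pics/w2z.png

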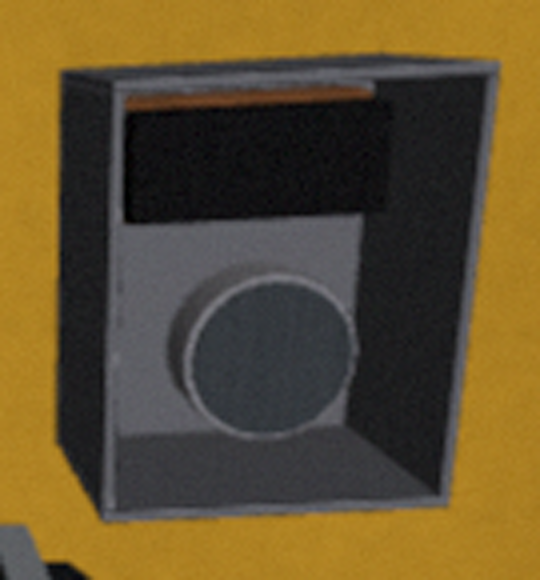

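View pics/w3z.png

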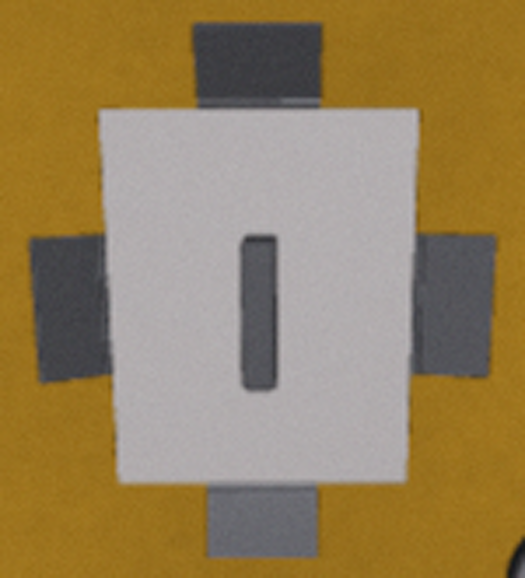

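Run:
```python
from h import *
w1=load('w1.png');w2=load('w2.png');w3=load('w3.png');T=load('top0.png');S=load('scene0.png')
z=lambda p,s,x,y:((p[0]+.5)/s-.5+x,(p[1]+.5)/s-.5+y)
A=[z(p,4,160,100) for p in [(54,84),(436,69),(451,508),(108,522)]]
B=[z(p,4,305,100) for p in [(112,82),(498,66),(449,505),(104,520)]]
C=[((p[0]+.5)/4-.5+150,(p[1]+.5)/4-.5+130) for p in [(545,157),(716,148),(728,354),(551,365)]]
def rep(P):
    P=np.array(P);print(' c',P.mean(0).round(4))
    for i in range(4):
        d=P[(i+1)%4]-P[i];print('  edge',np.linalg.norm(d).round(4),np.degrees(np.arctan2(d[1],d[0])).round(2))
P=[]
for a,b in zip(A,B):
    p,e=tri([(w1,a),(w2,b)]);P.append(p);print(p.round(4),np.round(e,4))
rep(P)
for f,q in((w1,A),(w2,B),(T,C)): print('plane .08');rep([plane(f,p,.08) for p in q])
def quad(f,box,lim=130):
    x0,y0,x1,y1=box; im=f['image'][y0:y1,x0:x1]
    im=cv2.resize(im,None,fx=6,fy=6,interpolation=cv2.INTER_CUBIC).astype(int)
    m=((im.min(2)>lim)).astype(np.uint8)
    c=max(cv2.findContours(m,0,cv2.CHAIN_APPROX_NONE)[0],key=cv2.contourArea)
    q=cv2.approxPolyDP(cv2.convexHull(c),12,True).reshape(-1,2)
    q=(q+.5)/6-.5+np.array([x0,y0]); 
    return q
a=quad(w3,(175,60,325,225));b=quad(w2,(85,60,220,225));print(a,b)
b=np.array([min(b,key=lambda r:np.linalg.norm(plane(w2,r,.015)-plane(w3,q,.015))) for q in a])
P=[]
for q,r in zip(a,b):
    p,e=tri([(w3,q),(w2,r)]);P.append(p);print(p.round(4),np.round(e,4))
rep(P);rep([plane(w3,q,.015) for q in a]);rep([plane(w2,q,.015) for q in b])
bar=[z(p,3.5,175,60) for p in [(241,235),(277,235),(276,390),(242,390)]]
print('bar');rep([plane(w3,q,.047) for q in bar])
p,e=tri([(w3,bar[0]),(w2,(135.5,117))]);print(p,e)
```

```text
[ 0.5728 -0.0978  0.0761] [0.0001 0.0001]
[ 0.5777 -0.2168  0.0773] [0.0002 0.0002]
[ 0.4312 -0.2239  0.0797] [0.0001 0.0001]
[ 0.4255 -0.1053  0.0797] [0. 0.]
 c [ 0.5018 -0.1609  0.0782]
  edge 0.1192 -87.65
  edge 0.1467 -177.25
  edge 0.1187 92.73
  edge 0.1475 2.93
plane .08
 c [ 0.5019 -0.1612  0.08  ]
  edge 0.1179 -87.72
  edge 0.1467 -177.22
  edge 0.1186 92.67
  edge 0.1475 2.54
plane .08
 c [ 0.502  -0.1602  0.08  ]
  edge 0.1186 -87.64
  edge 0.1468 -176.73
  edge 0.1186 92.77
  edge 0.1477 3.28
plane .08
 c [ 0.4991 -0.1613  0.08  ]
  edge 0.1213 -86.49
  edge 0.1453 -177.53
  edge 0.1238 93.87
  edge 0.1461 1.5
[[293.58333333  91.08333333]
 [289.91666667 196.75      ]
 [209.25       197.08333333]
 [203.25        91.25      ]] [[188.75        80.91666667]
 [195.75       189.08333333]
 [113.75       188.75      ]
 [ 97.91666667  81.25      ]]
[0.6227 0.0927 0.0145] [0.0003 0.0003]
[0.4643 0.0928 0.0123] [0.0003 0.0003]
[0.4655 0.2197 0.0158] [0. 0.]
[0.6226 0.2207 0.0136] [0. 0.]
 c [0.5438 0.1565 0.0141]
  edge 0.1585 179.94
  edge 0.127 89.47
  edge 0.1571 0.37
  edge 0.1281 -89.92
 c [0.5439 0.1566 0.015 ]
  edge 0.157 179.86
  edge 0.1267 90.12
  edge 0.1574 0.22
  edge 0.1277 -90.03
 c [0.5439 0.1563 0.015 ]
  edge 0.1581 -179.9
  edge 0.1279 89.81
  edge 0.1572 -0.05
  edge 0.1275 -89.77
bar
 c [0.5449 0.1562 0.047 ]
  edge 0.0139 -90.13
  edge 0.0614 179.31
  edge 0.0138 89.87
  edge 0.0614 -0.53
[0.57497322 0.16323733 0.03930925] [np.float64(8.282073259308827e-05), np.float64(8.282073259293133e-05)]
```

Two-view results:
- **Lid:** centre (0.5445, 0.156), yaw about 0, top at 14 mm.
- **Box:** centre (0.502, -0.161), yaw about 2.7°, rim at 78 mm.

Sizes and heights agree with the text. I'll descend and grasp the bar.

Call:
step_arm(motion="0.05 0.04 -0.2 0 0;0.05 0.04 -0.4 0 0;0.05 0.04 -0.6 0 0;0.05 0.04 -0.8 0 0;0.05 0.04 -0.9 0 0;0.05 0.04 -0.9 0 0;0.05 0.04 -0.9 0 0;0.05 0.04 -0.9 0 0")

```text
time: 3.47
ee_pos: [0.5445, 0.1548, 0.0985]
eef_rot: [3.141, -0.003, -0.001]
force: [0.8, -1.3, 1.3]
opening: 0.498
```

Run:
```python
from h import *
s=arm.sense();print(s['time'],s['ee_pos'],s['eef_rot'],s['force'])
grab('wrist','w4.png')
```

```text
3.4667 [0.54452163 0.15479336 0.09850864] [ 3.14144566e+00 -2.67350146e-03 -1.37860413e-03] [ 0.82315339 -1.26024582  1.34038574]
```

View pics/w4.png

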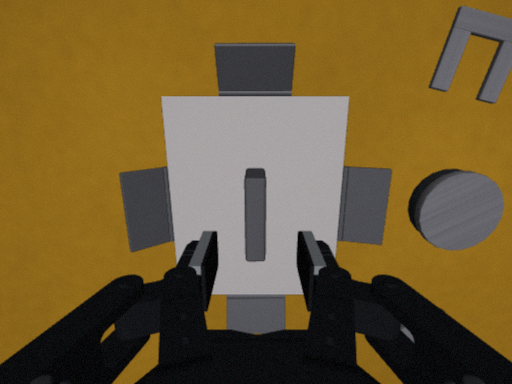

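The bar lies centred between the fingers at (255,215) px.

Call:
step_arm(motion="0 0 -0.12 0 0;0 0 -0.24 0 0;0 0 -0.24 0 0;0 0 -0.24 0 0;0 0 -0.24 0 -1;0 0 -0.24 0 -1;0 0 -0.24 0 -1;0 0 -0.24 0 -1;0 0 -0.24 0 -1;0 0 -0.24 0 -1;0 0 -0.24 0 -1;0 0 -0.24 0 -1", grip_force=50)

```text
time: 4.52
ee_pos: [0.5456, 0.1562, 0.0408]
eef_rot: [-3.141, -0.0, -0.006]
force: [-2.5, -1.7, 11.7]
opening: 0.151
```

Gripped: the opening of 0.15 matches the 14 mm bar. Lifting.

Call:
step_arm(motion="0 0 0.08 0 -1;0 0 0.2 0 -1;0 0 0.35 0 -1;0 0 0.5 0 -1;0 0 0.65 0 -1;0 0 0.65 0 -1;0 0 0.65 0 -1;0 0 0.65 0 -1")

```text
time: 5.18
ee_pos: [0.5441, 0.1561, 0.2007]
eef_rot: [-3.142, -0.0, -0.0]
force: [-1.4, -0.1, -4.0]
opening: 0.149
```

Run:
```python
from h import *
s=arm.sense();print(s['time'],s['ee_pos'],s['eef_rot'],s['force'],s['opening'])
grab('wrist','w5.png')
```

```text
5.1833 [0.54405645 0.15609303 0.20072137] [-3.14151795e+00 -2.19120239e-04 -1.41486457e-04] [-1.43312812 -0.09062142 -3.98243369] 0.14852435299581146
```

View pics/w5.png

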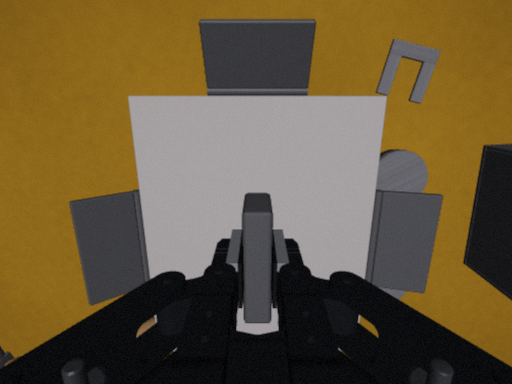

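Run:
```python
from h import *
f=load('w5.png')
g=f['image'].astype(int)
m=(g.min(2)>130).astype(np.uint8)*255
# front edge: per column, first white row ; left edge: per row
cols=range(150,370,5); pts=[]
for c in cols:
    r=np.argmax(m[60:130,c]>0)+60; pts.append(plane(f,(c,r-.5),.175)[:2])
pts=np.array(pts);k=np.polyfit(pts[:,1],pts[:,0],1);print('front edge yaw',np.degrees(-np.arctan(k[0])),'x',pts[:,0].mean())
L=[];Rr=[]
for r in range(105,185,4):
    w=np.where(m[r]>0)[0];L.append(plane(f,(w[0]-.5,r),.175)[:2]);Rr.append(plane(f,(w[-1]+.5,r),.175)[:2])
L=np.array(L);Rr=np.array(Rr)
for e in(L,Rr):
    k=np.polyfit(e[:,0],e[:,1],1);print('side yaw',np.degrees(np.arctan(k[0])),'y@x=.544',np.polyval(k,.544))
for z in (.17,.175,.18):print(z,'width',[plane(f,(131,97),z),plane(f,(385,97),z)])
```

```text
front edge yaw -0.03456619843340481 x 0.6217471685319769
side yaw -0.3109070472281254 y@x=.544 0.2204400914400323
side yaw 0.28847103604899393 y@x=.544 0.09211186739772106
0.17 width [array([0.62118033, 0.22072713, 0.17      ]), array([0.62110256, 0.09091886, 0.17      ])]
0.175 width [array([0.6210797 , 0.21865321, 0.175     ]), array([0.62100444, 0.09301532, 0.175     ])]
0.18 width [array([0.62097908, 0.2165793 , 0.18      ]), array([0.62090631, 0.09511178, 0.18      ])]
```

Call:
step_arm(motion="-0.16 -0.15 0 0.03 -1;-0.16 -0.3 0 0.03 -1;-0.16 -0.45 0 0.03 -1;-0.16 -0.6 0 0.03 -1;-0.16 -0.75 0 0.03 -1;-0.16 -0.9 0 0.03 -1;-0.16 -1 0 0.03 -1;-0.16 -1 0 0.03 -1")

```text
time: 5.9
ee_pos: [0.5036, -0.0979, 0.1993]
eef_rot: [3.141, 0.068, -0.004]
force: [-0.2, 0.1, -3.7]
opening: 0.149
```

Call:
step_arm(motion="0 -0.15 0 0 -1;0 -0.27 0 0 -1;0 -0.27 -0.1 0 -1;0 -0.27 -0.2 0 -1;0 -0.27 -0.2 0 -1;0 -0.27 -0.2 0 -1")

```text
time: 6.4
ee_pos: [0.5035, -0.1608, 0.1495]
eef_rot: [-3.139, -0.074, 0.005]
force: [0.4, 0.6, -3.1]
opening: 0.156
```

Run:
```python
from h import *
s=arm.sense();print(s['time'],s['ee_pos'],s['eef_rot'],s['force'],s['opening'])
grab('wrist','w6.png');f=grab('scene','s6.png');grab('top','t6.png')
cv2.imwrite('pics/s6z.png',cv2.resize(f['image'][130:250,150:300],None,fx=4,fy=4,interpolation=cv2.INTER_CUBIC))
```

```text
6.4 [ 0.50352678 -0.16078811  0.14945753] [-3.13874657 -0.07411761  0.00534482] [ 0.43383261  0.62216788 -3.0788355 ] 0.15582392194171318
```

View pics/w6.png

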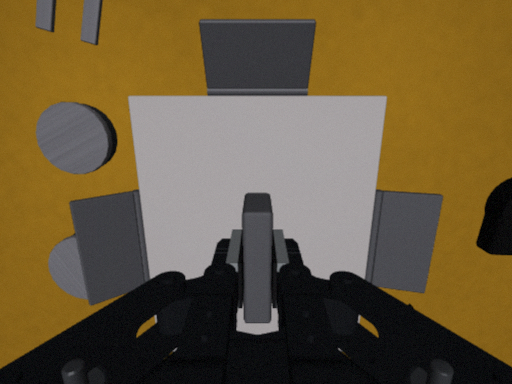

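View pics/s6z.png

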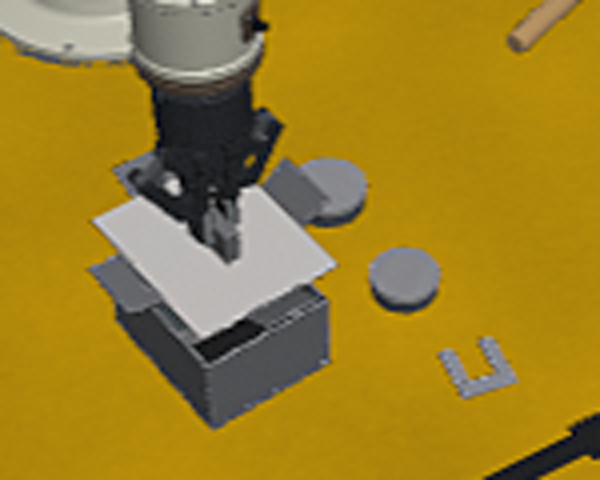

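The lid is over the box with matching yaw. Lowering slowly.

Call:
step_arm(motion="0 0 -0.04 0 -1;0 0 -0.08 0 -1;0 0 -0.1 0 -1;0 0 -0.12 0 -1;0 0 -0.13 0 -1;0 0 -0.13 0 -1")

```text
time: 7.05
ee_pos: [0.5041, -0.1612, 0.1176]
eef_rot: [-3.14, -0.074, 0.001]
force: [-0.1, 0.1, -3.4]
opening: 0.152
```

Call:
step_arm(motion="0 0 -0.008 0 -1;0 0 -0.016 0 -1;0 0 -0.016 0 -1;0 0 -0.016 0 -1")

```text
time: 7.38
ee_pos: [0.5044, -0.1614, 0.1143]
eef_rot: [-3.141, -0.074, -0.0]
force: [-0.6, -1.0, -2.9]
opening: 0.15
```

Call:
step_arm(motion="0 0 -0.008 0 -1;0 0 -0.012 0 -1;0 0 -0.012 0 -1")

```text
time: 7.63
ee_pos: [0.5043, -0.1613, 0.111]
eef_rot: [-3.14, -0.074, 0.0]
force: [-0.0, 0.1, -3.3]
opening: 0.154
```

Run:
```python
from h import *
s=arm.sense();print(s['time'],s['ee_pos'],s['eef_rot'],s['force'],s['opening'])
f=grab('scene','s7.png')
cv2.imwrite('pics/s7z.png',cv2.resize(f['image'][150:250,160:280],None,fx=5,fy=5,interpolation=cv2.INTER_CUBIC))
```

```text
7.6333 [ 0.50426095 -0.16132383  0.1110465 ] [-3.14049965e+00 -7.40568516e-02  3.35292282e-04] [-0.01833619  0.10857282 -3.29912996] 0.1537753766683175
```

View pics/s7z.png

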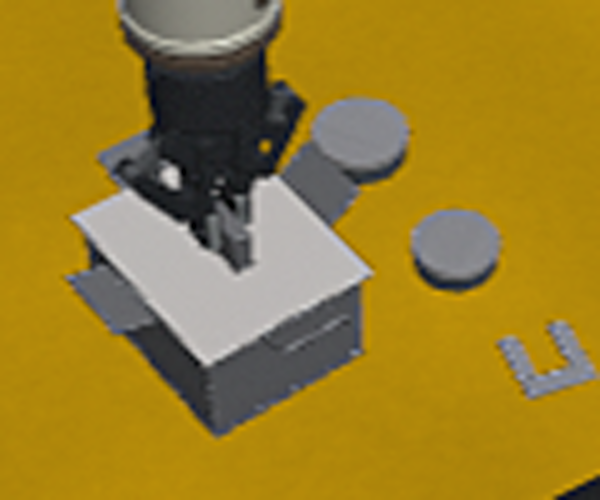

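The plug is inside the opening with no contact force yet. Lowering further.

Call:
step_arm(motion="0 0 -0.008 0 -1;0 0 -0.012 0 -1;0 0 -0.012 0 -1")

```text
time: 7.93
ee_pos: [0.5045, -0.1614, 0.1107]
eef_rot: [3.14, 0.074, 0.002]
force: [-16.2, 6.6, 33.6]
opening: 0.146
```

Contact came at z = 0.1107. That is the predicted seated height: 0.0408 at the grasp plus 70 mm. Releasing.

Call:
step_arm(motion="0 0 0.012 0 -1;0 0 0.012 0 0;0 0 0.012 0 0;0 0 0.012 0 0;0 0 0.012 0 0;0 0 0.05 0 0;0 0 0.2 0 0;0 0 0.35 0 0;0 0 0.5 0 0;0 0 0.7 0 0;0 0 0.7 0 0;0 0 0.7 0 0;0 0 0.7 0 0")

```text
time: 9.02
ee_pos: [0.5044, -0.1614, 0.2838]
eef_rot: [3.14, 0.074, 0.002]
force: [0.3, 0.8, -0.4]
opening: 0.497
```

Run:
```python
from h import *
s=arm.sense();print(s['time'],s['ee_pos'],s['eef_rot'],s['force'],s['opening'])
f=grab('scene','s8.png');grab('wrist','w8.png')
cv2.imwrite('pics/s8z.png',cv2.resize(f['image'][150:250,160:280],None,fx=5,fy=5,interpolation=cv2.INTER_CUBIC))
```

```text
9.0167 [ 0.50438432 -0.1614105   0.28382856] [3.14030529e+00 7.40283944e-02 1.59195111e-03] [ 0.26162678  0.76961332 -0.43008224] 0.49718793785885834
```

View pics/s8z.png

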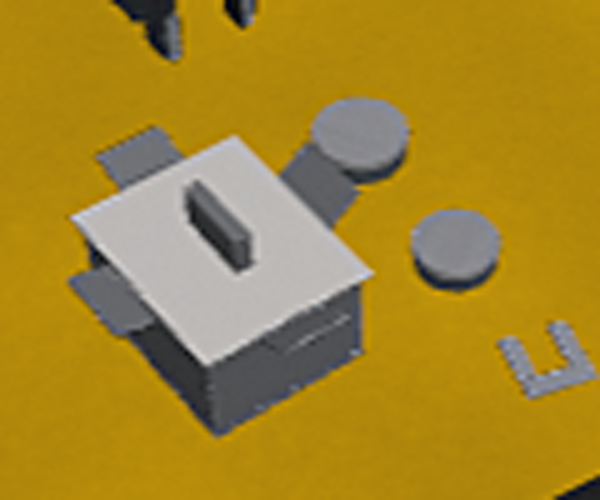

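View pics/w8.png

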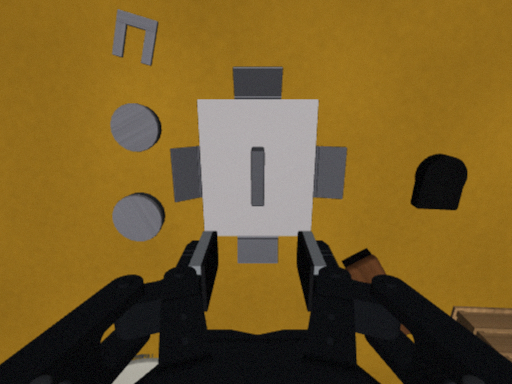

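```bash
cat >> h.py <<'E'
def quad(f,box,lim=130):
    x0,y0,x1,y1=box; im=f['image'][y0:y1,x0:x1]
    im=cv2.resize(im,None,fx=6,fy=6,interpolation=cv2.INTER_CUBIC).astype(int)
    m=((im.min(2)>lim)).astype(np.uint8)
    c=max(cv2.findContours(m,0,cv2.CHAIN_APPROX_NONE)[0],key=cv2.contourArea)
    q=cv2.approxPolyDP(cv2.convexHull(c),12,True).reshape(-1,2)
    return (q+.5)/6-.5+np.array([x0,y0])
def rep(P):
    P=np.array(P);print(' c',P.mean(0).round(4))
    for i in range(4):
        d=P[(i+1)%4]-P[i];print('  edge',np.linalg.norm(d).round(4),np.degrees(np.arctan2(d[1],d[0])).round(2))
def lidpose(fa,ba,fb,bb,z=.085):
    a=quad(fa,ba);b=quad(fb,bb);P=[];print(len(a),len(b))
    for q in a:
        r=min(b,key=lambda r:np.linalg.norm(plane(fb,r,z)-plane(fa,q,z)))
        p,e=tri([(fa,q),(fb,r)]);P.append(p);print(p.round(4),np.round(e,4))
    rep(P);rep([plane(fa,q,z) for q in a]);rep([plane(fb,q,z) for q in b])
E
python3 - <<'E'
from h import *
W=load('w8.png');S=load('scene0.png');S=load('s8.png')
lidpose(W,(180,85,335,236),S,(165,170,245,230))
E
```

```text
6 4
[ 0.5851 -0.2207  0.0853] [0.0001 0.0001]
[ 0.4333 -0.2296  0.0902] [0.0037 0.0037]
[ 0.4115 -0.2195  0.0642] [0.0052 0.0052]
[ 0.4379 -0.1149  0.1088] [0.0065 0.0065]
[ 0.4318 -0.1034  0.0953] [0.0011 0.0011]
[ 0.5792 -0.0929  0.0845] [0.0007 0.0007]
 c [ 0.4798 -0.1635  0.088 ]
  edge 0.1521 -176.67
  edge 0.0354 155.19
  edge 0.1168 75.83
  edge 0.1828 -35.73
 c [ 0.4789 -0.1621  0.085 ]
  edge 0.151 -177.12
  edge 0.0177 117.8
  edge 0.0962 92.7
  edge 0.194 -32.49
 c [ 0.5027 -0.1604  0.085 ]
  edge 0.1581 2.47
  edge 0.1284 -87.75
  edge 0.1604 -176.99
  edge 0.13 91.21
```

The lid is seated: its front corners are at z = 0.085, its yaw is 2.6°, and its centre is about (0.5025, -0.1605). Next I'll go above the +x flap with the fingers shut.

Call:
step_arm(motion="0.2 0.01 0 0 -1;0.41 0.02 0 0 -1;0.41 0.02 -0.2 0 -1;0.41 0.02 -0.4 0 -1;0.41 0.02 -0.57 0 -1;0.41 0.02 -0.57 0 -1;0.41 0.02 -0.57 0 -1;0.41 0.02 -0.57 0 -1;0.41 0.02 -0.57 0 -1")

```text
time: 9.87
ee_pos: [0.6073, -0.1566, 0.1424]
eef_rot: [3.14, 0.074, 0.002]
force: [0.4, 0.1, -0.6]
opening: -0.003
```

Run:
```python
from h import *
s=arm.sense();print(s['time'],s['ee_pos'],s['eef_rot'],s['force'],s['opening'])
f=grab('scene','s9.png');grab('wrist','w9.png')
cv2.imwrite('pics/s9z.png',cv2.resize(f['image'][130:250,160:290],None,fx=5,fy=5,interpolation=cv2.INTER_CUBIC))
```

```text
9.8667 [ 0.60734668 -0.15660009  0.14240601] [3.14017057e+00 7.41055344e-02 2.40524053e-03] [ 0.37727909  0.06268983 -0.63823069] -0.002703368518273212
```

View pics/s9z.png

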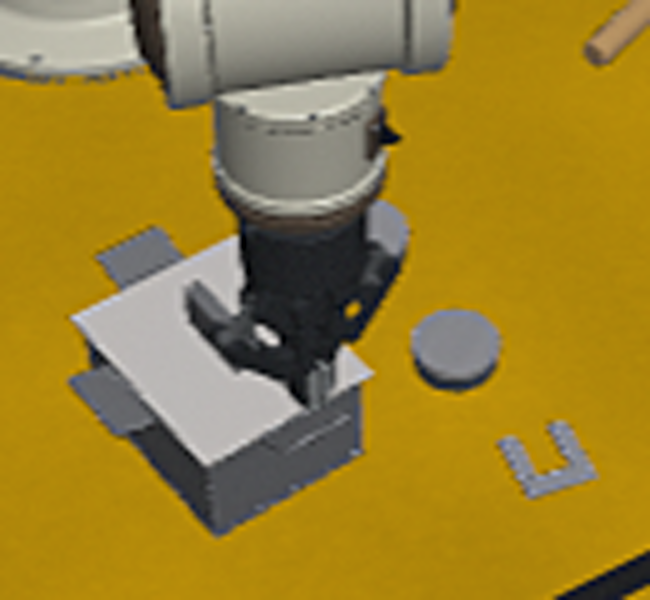

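View pics/w9.png

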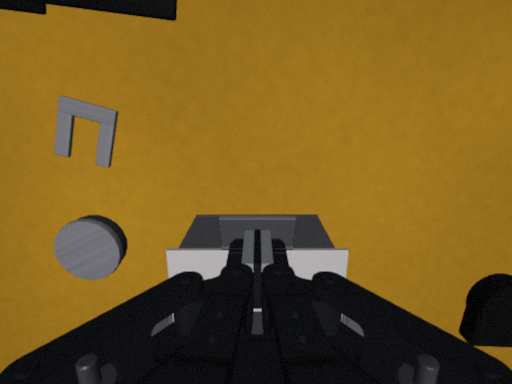

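Run:
```python
from h import *
W=load('w9.png')
cv2.imwrite('pics/w9z.png',cv2.resize(W['image'][195:275,150:365],None,fx=3.5,fy=3.5,interpolation=cv2.INTER_CUBIC))
for z in(.0,.0825,.09,.1):print(z,plane(W,(257,217),z).round(4), np.linalg.norm(plane(W,(219,217),z)-plane(W,(296,217),z)).round(4),plane(W,(257,248),z).round(4))
print(proj(W,[[.617,-.155,.0825],[.5865,-.157,.0505],[.577,-.157,0]]))
```

```text
0.0 [ 0.5739 -0.1581  0.    ] 0.0764 [ 0.5398 -0.1597  0.    ]
0.0825 [ 0.6069 -0.1565  0.0825] 0.0529 [ 0.5833 -0.1576  0.0825]
0.09 [ 0.6099 -0.1564  0.09  ] 0.0507 [ 0.5873 -0.1574  0.09  ]
0.1 [ 0.6139 -0.1562  0.1   ] 0.0479 [ 0.5926 -0.1572  0.1   ]
[[255.4412811  203.05213489]
 [256.40892931 225.73513352]
 [256.05643173 214.06394913]]
```

View pics/w9z.png

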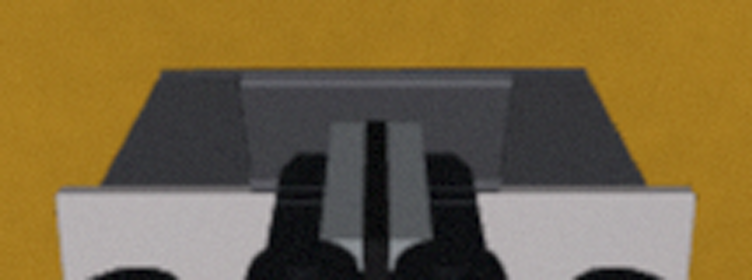

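The +x flap tip is at about x = 0.611, z = 0.093, directly below the fingertips. Pressing down, then inward.

Call:
step_arm(motion="0 0 -0.06 0 -1;0 0 -0.1 0 -1;0 0 -0.13 0 -1;0 0 -0.16 0 -1;0 0 -0.19 0 -1;0 0 -0.22 0 -1;0 0 -0.25 0 -1;0 0 -0.27 0 -1;0 0 -0.27 0 -1;-0.01 0 -0.27 0 -1;-0.02 0 -0.27 0 -1;-0.03 0 -0.27 0 -1;-0.035 0 -0.27 0 -1;-0.035 0 -0.27 0 -1")

```text
time: 11.13
ee_pos: [0.5979, -0.1564, 0.0736]
eef_rot: [3.141, 0.074, 0.001]
force: [-0.0, -0.3, -0.1]
opening: -0.0
```

Call:
step_arm(motion="-0.004 0 0 0 -1;-0.008 0 0 0 -1;-0.012 0 0 0 -1;-0.012 0 0 0 -1")

```text
time: 11.47
ee_pos: [0.5952, -0.1564, 0.0735]
eef_rot: [3.141, 0.074, 0.001]
force: [2.3, 0.0, 0.9]
opening: 0.0
```

Run:
```python
from h import *
s=arm.sense();print(s['time'],s['ee_pos'],s['eef_rot'],s['force'],s['opening'])
f=grab('scene','s10.png');grab('wrist','w10.png')
W=f
a=cv2.resize(f['image'][140:250,170:290],None,fx=4,fy=4,interpolation=cv2.INTER_CUBIC)
b=cv2.imread('pics/w10.png')[195:275,150:365];b=cv2.resize(b,(480,180))
cv2.imwrite('pics/c10.png',np.vstack([a,b])[:600])
```

```text
11.4667 [ 0.59520421 -0.15636995  0.07349701] [3.14068657e+00 7.41761410e-02 9.39650037e-04] [2.28131149 0.02159615 0.94381547] 1.7698777614364802e-05
```

View pics/c10.png

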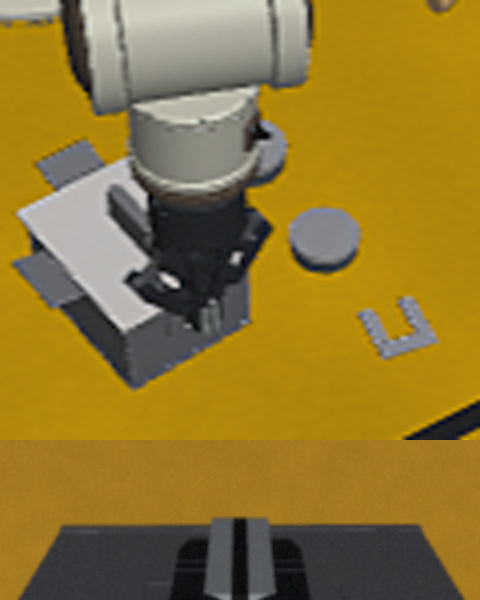

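Call:
step_arm(motion="-0.004 0 0 0 -1;-0.008 0 0 0 -1;-0.01 0 0 0 -1;-0.01 0 0 0 -1")

```text
time: 11.9
ee_pos: [0.5933, -0.1561, 0.0734]
eef_rot: [-3.14, -0.074, -0.003]
force: [9.4, 2.1, 0.3]
opening: -0.002
```

The force reached 9.4 N, so the flap is at its stop and the lid is against its play. Backing off, then crossing to the -x flap.

Call:
step_arm(motion="0.06 0 0 0 -1;0.06 0 0.15 0 -1;0.06 0 0.3 0 -1;0.06 0 0.45 0 -1;-0.1 -0.01 0.51 0 -1;-0.25 -0.02 0.51 0 -1;-0.4 -0.03 0.51 0 -1;-0.55 -0.037 0.51 0 -1;-0.7 -0.037 0.51 0 -1;-0.79 -0.037 0.51 0 -1;-0.79 -0.037 0.51 0 -1;-0.79 -0.037 0.4 0 -1;-0.79 -0.037 0.27 0 -1;-0.79 -0.037 0.27 0 -1;-0.79 -0.037 0.27 0 -1")

```text
time: 13.15
ee_pos: [0.3945, -0.1652, 0.1403]
eef_rot: [-3.139, -0.074, 0.004]
force: [-0.4, -0.3, 0.2]
opening: 0.0
```

Run:
```python
from h import *
s=arm.sense();print(s['time'],s['ee_pos'],s['eef_rot'],s['force'],s['opening'])
f=grab('scene','s11.png');grab('wrist','w11.png')
a=cv2.resize(f['image'][140:250,150:270],None,fx=5,fy=5,interpolation=cv2.INTER_CUBIC)
cv2.imwrite('pics/s11z.png',a)
```

```text
13.15 [ 0.39453735 -0.16522244  0.14032429] [-3.13888406 -0.07403003  0.00411098] [-0.36466367 -0.27236055  0.178313  ] 0.0001564993459074449
```

View pics/s11z.png

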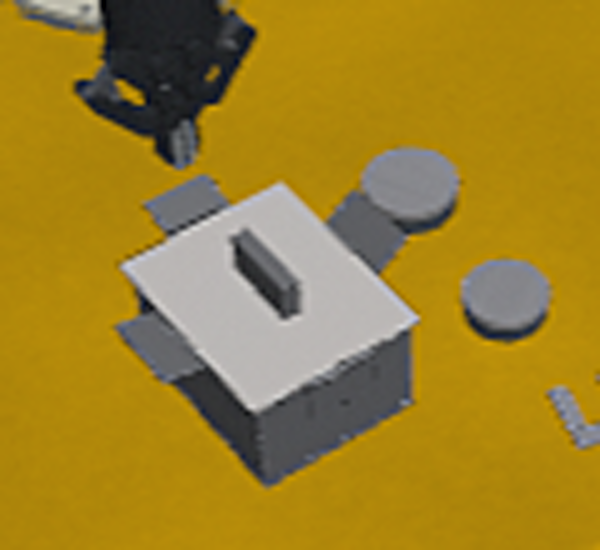

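View pics/w11.png

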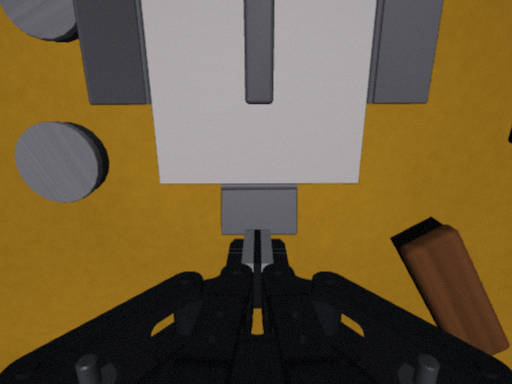

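Run:
```python
from h import *
W=load('w11.png')
for z in(.0825,.085,.09,.095,.1):print(z,plane(W,(258,234),z).round(4), np.linalg.norm(plane(W,(222,234),z)-plane(W,(297,234),z)).round(4),'edge',plane(W,(258,184),z).round(4))
print(proj(W,[[.3945+.011,-.165,.123],[.3945-.011,-.165,.123]]))
```

```text
0.0825 [ 0.3824 -0.1667  0.0825] 0.0521 edge [ 0.4184 -0.165   0.0825]
0.085 [ 0.3835 -0.1666  0.085 ] 0.0514 edge [ 0.4191 -0.1649  0.085 ]
0.09 [ 0.3859 -0.1665  0.09  ] 0.05 edge [ 0.4204 -0.1648  0.09  ]
0.095 [ 0.3883 -0.1664  0.095 ] 0.0486 edge [ 0.4218 -0.1648  0.095 ]
0.1 [ 0.3906 -0.1662  0.1   ] 0.0472 edge [ 0.4232 -0.1647  0.1   ]
[[257.10639798 227.1483004 ]
 [255.27050641 263.29482994]]
```

The +x flap now hangs down (scene crop). The -x flap tip is at about x = 0.386, z = 0.09, under the fingers. Same push on this side.

Call:
step_arm(motion="0 0 -0.06 0 -1;0 0 -0.1 0 -1;0 0 -0.13 0 -1;0 0 -0.16 0 -1;0 0 -0.19 0 -1;0 0 -0.22 0 -1;0 0 -0.25 0 -1;0 0 -0.27 0 -1;0 0 -0.27 0 -1;0.01 0 -0.27 0 -1;0.02 0 -0.27 0 -1;0.03 0 -0.27 0 -1;0.04 0 -0.27 0 -1;0.05 0 -0.27 0 -1;0.05 0 -0.27 0 -1")

```text
time: 14.5
ee_pos: [0.4081, -0.1657, 0.0734]
eef_rot: [3.141, 0.074, 0.001]
force: [-0.0, -0.2, 0.3]
opening: 0.002
```

Call:
step_arm(motion="0.004 0 0 0 -1;0.008 0 0 0 -1;0.012 0 0 0 -1;0.012 0 0 0 -1")

```text
time: 14.83
ee_pos: [0.4099, -0.1656, 0.0733]
eef_rot: [-3.14, -0.074, 0.003]
force: [-12.0, -0.8, 8.6]
opening: 0.002
```

Stopped firmly at 12 N. Backing off, turning the tool 90° so the linkage lies along the side, and going above the +y flap.

Call:
step_arm(motion="-0.06 0 0 0 -1;-0.06 0 0.15 0 -1;-0.06 0 0.3 0 -1;-0.06 0 0.45 0.08 -1;-0.06 0 0.55 0.16 -1;0 0.05 0.55 0.24 -1;0.08 0.1 0.55 0.32 -1;0.15 0.2 0.55 0.4 -1;0.25 0.3 0.55 0.48 -1;0.35 0.376 0.55 0.55 -1;0.354 0.376 0.55 0.63 -1;0.354 0.376 0.55 0.71 -1;0.354 0.376 0.55 0.79 -1;0.354 0.376 0.55 0.87 -1;0.354 0.376 0.55 0.95 -1;0.354 0.376 0.55 1 -1;0.354 0.376 0.45 1 -1;0.354 0.376 0.35 1 -1;0.354 0.376 0.27 1 -1;0.354 0.376 0.27 1 -1")

```text
time: 16.5
ee_pos: [0.4977, -0.0711, 0.1372]
eef_rot: [-2.165, -2.27, 0.003]
force: [-0.6, 0.1, -0.9]
opening: 0.003
```

Run:
```python
from h import *
s=arm.sense();print(s['time'],s['ee_pos'],s['eef_rot'],s['force'],s['joint_positions'].round(2))
f=grab('scene','s12.png');grab('wrist','w12.png')
a=cv2.resize(f['image'][140:250,150:290],None,fx=5,fy=5,interpolation=cv2.INTER_CUBIC)
cv2.imwrite('pics/s12z.png',a)
```

```text
16.5 [ 0.49768154 -0.07111022  0.13718726] [-2.1653935  -2.26978545  0.00324496] [-0.58756636  0.13904887 -0.91081339] [-0.3   0.07  1.76  0.    1.32 -0.34]
```

View pics/s12z.png

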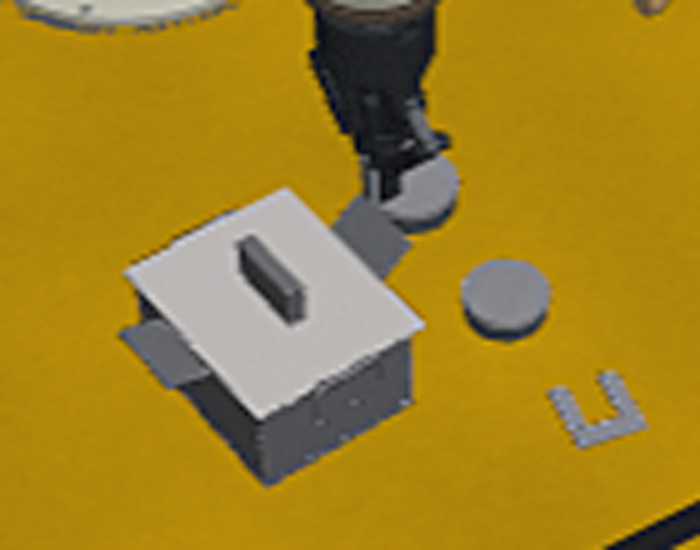

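View pics/w12.png

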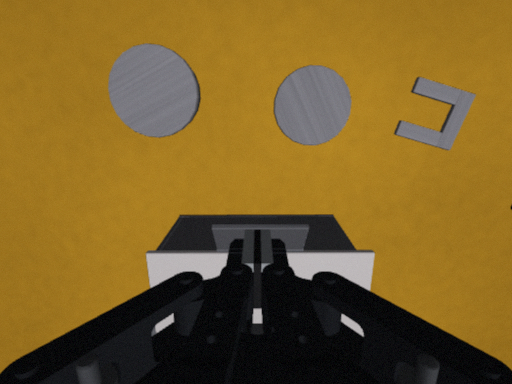

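Run:
```python
from h import *
W=load('w12.png')
for z in(.0825,.085,.09,.095,.1):print(z,plane(W,(260,227),z).round(4), np.linalg.norm(plane(W,(213,227),z)-plane(W,(309,227),z)).round(4),'edge',plane(W,(260,251.5),z).round(4))
```

```text
0.0825 [ 0.5009 -0.0779  0.0825] 0.0654 edge [ 0.5018 -0.0965  0.0825]
0.085 [ 0.5008 -0.0768  0.085 ] 0.0645 edge [ 0.5017 -0.0951  0.085 ]
0.09 [ 0.5007 -0.0746  0.09  ] 0.0627 edge [ 0.5015 -0.0924  0.09  ]
0.095 [ 0.5005 -0.0724  0.095 ] 0.0609 edge [ 0.5014 -0.0897  0.095 ]
0.1 [ 0.5004 -0.0702  0.1   ] 0.0591 edge [ 0.5012 -0.087   0.1   ]
```

The +y flap tip is at about y = -0.071, z = 0.098, under the fingers. Pushing down and then inward.

Call:
step_arm(motion="0 0 -0.06 0 -1;0 0 -0.1 0 -1;0 0 -0.13 0 -1;0 0 -0.16 0 -1;0 0 -0.19 0 -1;0 0 -0.22 0 -1;0 0 -0.25 0 -1;0 0 -0.27 0 -1;0 0 -0.27 0 -1;0 -0.01 -0.27 0 -1;0 -0.02 -0.27 0 -1;0 -0.03 -0.27 0 -1;0 -0.04 -0.27 0 -1;0 -0.045 -0.27 0 -1;0 -0.045 -0.27 0 -1")

```text
time: 17.85
ee_pos: [0.4992, -0.0832, 0.0735]
eef_rot: [2.169, 2.273, 0.0]
force: [0.4, 0.2, -0.8]
opening: -0.001
```

Call:
step_arm(motion="0 -0.004 0 0 -1;0 -0.008 0 0 -1;0 -0.008 0 0 -1")

```text
time: 18.1
ee_pos: [0.4992, -0.0845, 0.0734]
eef_rot: [-2.168, -2.273, -0.001]
force: [0.2, 6.7, 3.5]
opening: -0.002
```

Call:
step_arm(motion="0 -0.004 0 0 -1;0 -0.004 0 0 -1")

```text
time: 18.27
ee_pos: [0.4992, -0.0846, 0.0734]
eef_rot: [-2.167, -2.272, -0.003]
force: [0.1, 16.1, 6.3]
opening: 0.006
```

Solid stop at 16 N. Crossing over to the -y flap.

Call:
step_arm(motion="0 0.06 0 0 -1;0 0.06 0.15 0 -1;0 0.06 0.3 0 -1;0 0.06 0.45 0 -1;0.01 -0.1 0.55 0 -1;0.02 -0.25 0.55 0 -1;0.032 -0.4 0.55 0 -1;0.032 -0.55 0.55 0 -1;0.032 -0.665 0.55 0 -1;0.032 -0.665 0.55 0 -1;0.032 -0.665 0.42 0 -1;0.032 -0.665 0.3 0 -1;0.032 -0.665 0.27 0 -1;0.032 -0.665 0.27 0 -1")

```text
time: 19.43
ee_pos: [0.5062, -0.2515, 0.1389]
eef_rot: [-2.166, -2.271, 0.001]
force: [-0.5, 0.4, 0.3]
opening: 0.002
```

Run:
```python
from h import *
s=arm.sense();print(s['time'],s['ee_pos'],s['eef_rot'],s['force'],s['joint_positions'].round(2))
f=grab('scene','s13.png');grab('wrist','w13.png')
a=cv2.resize(f['image'][140:250,150:290],None,fx=5,fy=5,interpolation=cv2.INTER_CUBIC)
cv2.imwrite('pics/s13z.png',a)
```

```text
19.4333 [ 0.50623916 -0.25146152  0.13890946] [-2.16559279e+00 -2.27053281e+00  1.29107950e-03] [-0.54262447  0.42270112  0.32648167] [-0.6   0.19  1.61 -0.    1.34 -0.64]
```

View pics/s13z.png

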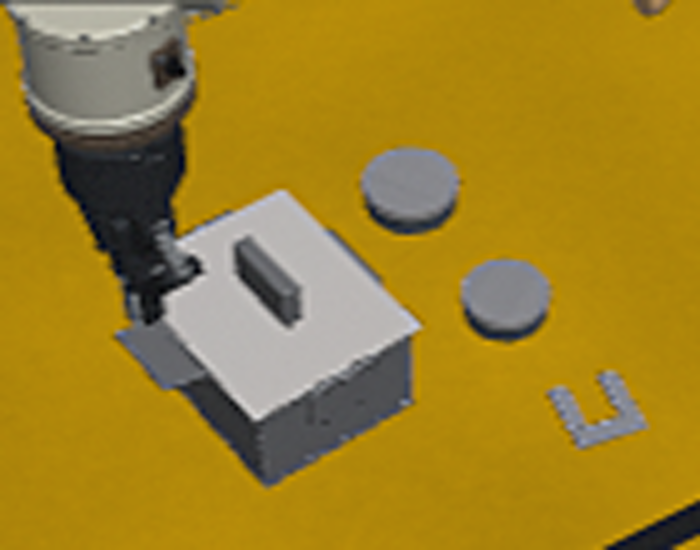

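View pics/w13.png

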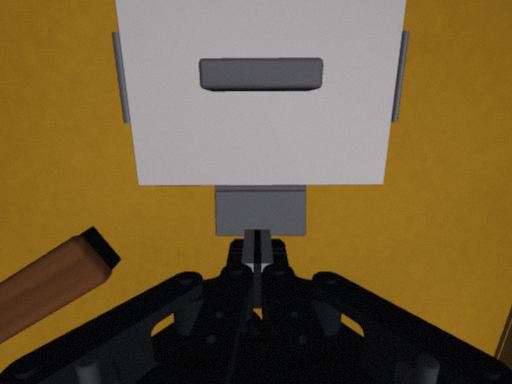

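Run:
```python
from h import *
W=load('w13.png')
for z in(.0825,.085,.09,.095,.1):print(z,plane(W,(260,236),z).round(4), np.linalg.norm(plane(W,(215,236),z)-plane(W,(306,236),z)).round(4),'edge',plane(W,(260,185.5),z).round(4))
```

```text
0.0825 [ 0.5099 -0.2659  0.0825] 0.0631 edge [ 0.5081 -0.2296  0.0825]
0.085 [ 0.5098 -0.2647  0.085 ] 0.0622 edge [ 0.5081 -0.2289  0.085 ]
0.09 [ 0.5097 -0.2623  0.09  ] 0.0605 edge [ 0.5079 -0.2275  0.09  ]
0.095 [ 0.5095 -0.2599  0.095 ] 0.0588 edge [ 0.5078 -0.2261  0.095 ]
0.1 [ 0.5094 -0.2575  0.1   ] 0.0571 edge [ 0.5077 -0.2247  0.1   ]
```

The -y hinge is at y = -0.231 and its flap tip at about (-0.262, z 0.091), under the fingers. Pushing.

Call:
step_arm(motion="0 0 -0.06 0 -1;0 0 -0.1 0 -1;0 0 -0.13 0 -1;0 0 -0.16 0 -1;0 0 -0.19 0 -1;0 0 -0.22 0 -1;0 0 -0.25 0 -1;0 0 -0.27 0 -1;0 0 -0.27 0 -1;0 0.01 -0.27 0 -1;0 0.02 -0.27 0 -1;0 0.03 -0.27 0 -1;0 0.04 -0.27 0 -1;0 0.045 -0.27 0 -1;0 0.045 -0.27 0 -1")

```text
time: 20.78
ee_pos: [0.5072, -0.2406, 0.0735]
eef_rot: [2.168, 2.273, 0.0]
force: [-0.0, 0.2, -0.8]
opening: -0.001
```

Call:
step_arm(motion="0 0.004 0 0 -1;0 0.008 0 0 -1;0 0.012 0 0 -1;0 0.012 0 0 -1")

```text
time: 21.12
ee_pos: [0.5071, -0.2381, 0.0735]
eef_rot: [2.168, 2.273, -0.001]
force: [-2.2, -4.6, 3.0]
opening: -0.0
```

Call:
step_arm(motion="0 0.004 0 0 -1;0 0.006 0 0 -1;0 0.006 0 0 -1")

```text
time: 21.37
ee_pos: [0.5071, -0.2379, 0.0735]
eef_rot: [2.167, 2.271, -0.003]
force: [-2.3, -17.5, -0.7]
opening: 0.004
```

Solid stop at 17 N. Retreating and checking everything.

Call:
step_arm(motion="0 -0.06 0 0 -1;0 -0.06 0.15 0 -1;0 -0.06 0.3 0 -1;0 -0.06 0.45 0 -1;0 -0.06 0.6 0 -1;0 -0.06 0.75 0 -1;0 -0.06 0.9 0 -1;0 -0.06 0.9 0 -1;0 -0.06 0.9 0 -1;0 -0.06 0.9 0 -1")

```text
time: 22.2
ee_pos: [0.507, -0.2516, 0.2976]
eef_rot: [-2.168, -2.272, -0.0]
force: [0.3, -0.4, -1.2]
opening: -0.002
```

Run:
```python
from h import *
s=arm.sense();print(s['time'],s['ee_pos'],s['force'])
f=grab('scene','s14.png');g=grab('wrist','w14.png');t=grab('top','t14.png')
a=cv2.resize(f['image'][160:250,160:270],None,fx=5,fy=5,interpolation=cv2.INTER_CUBIC)
cv2.imwrite('pics/s14z.png',a)
lidpose(g,(140,20,370,240),f,(165,170,245,230))
```

```text
22.2 [ 0.50696323 -0.25155268  0.2975655 ] [ 0.29530874 -0.39721439 -1.17969491]
4 4
[ 0.581  -0.0898  0.0847] [0.001 0.001]
[ 0.5868 -0.2179  0.0851] [0.0002 0.0002]
[ 0.4296 -0.2255  0.0864] [0. 0.]
[ 0.4224 -0.0972  0.0841] [0.0008 0.0008]
 c [ 0.505  -0.1576  0.0851]
  edge 0.1283 -87.43
  edge 0.1574 -177.25
  edge 0.1285 93.19
  edge 0.1588 2.67
 c [ 0.5048 -0.1582  0.085 ]
  edge 0.1274 -87.28
  edge 0.1576 -177.26
  edge 0.1277 93.1
  edge 0.1585 2.64
 c [ 0.5049 -0.1571  0.085 ]
  edge 0.158 2.89
  edge 0.129 -87.53
  edge 0.1587 -177.38
  edge 0.1283 92.2
```

View pics/s14z.png

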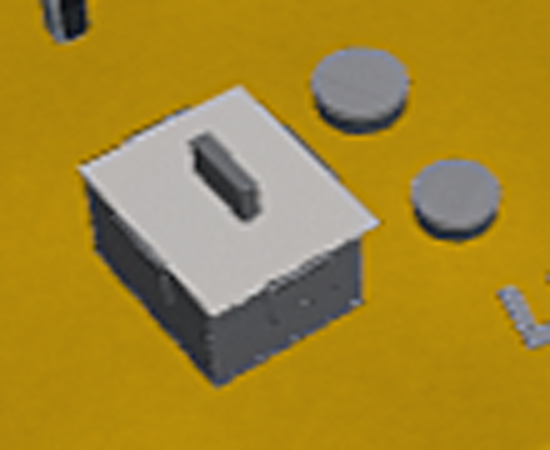

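View pics/w14.png

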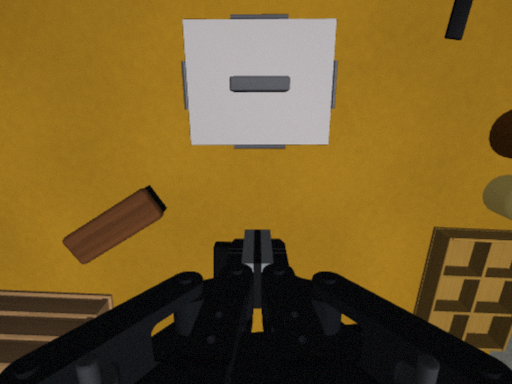

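View pics/t14.png

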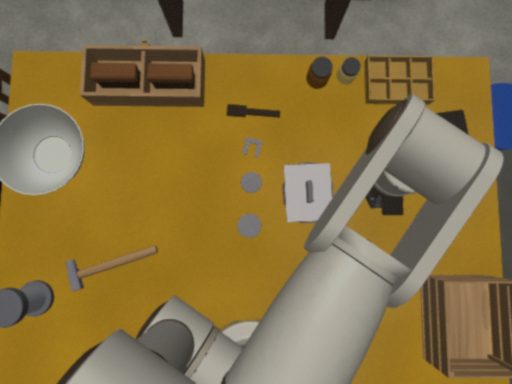

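Run:
```python
from h import *
a=cv2.imread('pics/scene0.png');b=cv2.imread('pics/s14.png')
d=(cv2.absdiff(cv2.GaussianBlur(a,(3,3),0),cv2.GaussianBlur(b,(3,3),0)).max(2)>40).astype(np.uint8)
n,l,st,c=cv2.connectedComponentsWithStats(d)
print([(x[:5].tolist()) for x in st[1:] if x[4]>8])
w=cv2.imread('pics/w14.png')[0:165,165:355]
cv2.imwrite('pics/w14z.png',cv2.resize(w,None,fx=3.5,fy=3.5,interpolation=cv2.INTER_CUBIC))
cv2.imwrite('pics/s14d.png',b)
```

```text
[[0, 0, 215, 157, 15157], [183, 0, 68, 147, 3988], [241, 2, 4, 4, 11], [156, 82, 31, 27, 267], [143, 85, 6, 3, 12], [140, 89, 46, 80, 1470], [212, 93, 2, 13, 14], [180, 106, 13, 11, 49], [222, 108, 9, 3, 15], [197, 111, 7, 3, 15], [185, 113, 11, 9, 29], [259, 161, 56, 43, 1605], [175, 177, 61, 46, 1430]]
```

View pics/w14z.png

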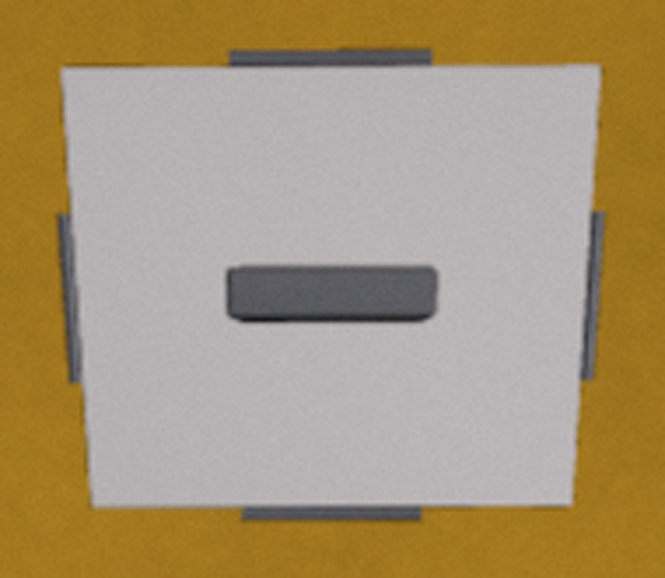

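View pics/s14d.png

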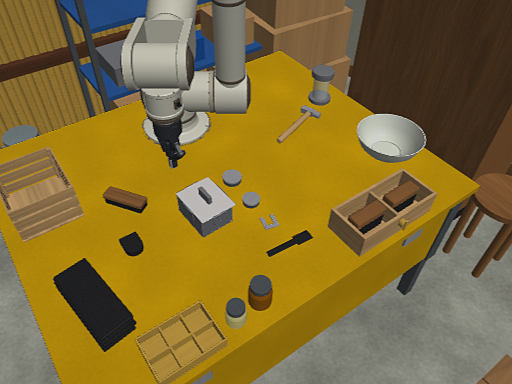

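The lid is level, all four flaps show only edge-on slivers, and the only image changes are the arm, the lid's old place and the box. Handing in.

```bash
python3 -c "
from workcell import arm
print(arm.finish_job()); print(arm.sense()['time'])"
```

```text
the job is handed in; nothing more can be done
None
the job is handed in; nothing more can be done
```

The polish box is shut: the lid is seated on the rim and all four clip flaps are folded down. I handed in at about 22 s of the 53 s allowed, with the gripper clear of the box.

I lifted the lid by its bar and lowered it onto the box until contact. I then folded the flaps one at a time with the shut fingertips, in the order +x, -x, +y, -y. Each was pushed down and then inward until it met a firm stop (9 to 17 N).

**Last checks:**
- **Lid:** the four corners measured 84 to 86 mm above the trunk (expected 85). The yaw is 2.7°, the same as the box, and the lid sits about 3–4 mm off the box's centre, close to its 3 mm play.
- **Flaps:** the final finger positions put every flap's outer face within about 1 mm of where a vertical flap should be. I did not measure the flap angles directly; the last wrist picture shows only edge-on slivers.
- **Other things on the trunk:** a before-and-after comparison of the scene picture shows changes only at the arm, the lid's old place and the box.
- **Forces:** the highest reading was about 34 N upward, with 16 N sideways, as the lid met the rim. The wrist limit is 120 N.

No check failed or disagreed beyond the 2 mm camera calibration. After the last flap I set the lid no further towards centre.

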